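# Ready the brush and show the numbered glass for a colour test

### The arm

A 6-joint arm with a two-finger parallel gripper is mounted at the origin on the work surface. World frame = base frame: x ahead of the robot, y to its left, z up, the work surface at z = 0. Lengths are in m, angles in rad, forces in N, time in s.
With the tool pointing down it reaches from about 0.375 to 0.9 m from the base axis. Payload 3.1 kg.
Tool frame: the origin (TCP) lies midway between the tips of the shut fingers; the grasp point (between the pads) lies 19 mm behind it; z points along the fingers, y is the line along which they close (so a half turn about z gives the same grasp; the last joint's range is limited). The gripper opens to 85 mm and grips with 20 to 120 N. Pads are 22 mm wide; open, the fingers measure 114 mm over their backs; the gripper's body (76 mm by 85 mm) begins 54 mm behind the grasp point. The pads swing forward as they close: fully open they stand 13 mm farther back than shut.
Start: joints at [-1.405, 0.527, 1.433, -0, 1.181, -0.178], TCP at [0.211, -0.588, 0.231] pointing down, gripper open.
Joint ranges: [-3.08, 3.08], [-0.75, 2.2], [0.22, 2.44], [-1.43, 4.57], [0, 2.65], [-2.85, 2.85]. Speed limits (rad/s): [2.79, 2.79, 3.14, 3.14, 3.14, 3.14].

### API

Orientations are given as a unit quaternion [x, y, z, w].
In Python, from station import manip gives the robot as it stands. The module is installed in compiled form; this text tells all that it offers.
- The arm moves only by the tool apply_moves, never from a script. Its arguments are lists of equal length, an entry for each row: "claw": the gripper's target within -1 to 1 (fully open at 1, half-way at 0, shut at -1); "travel": the shift along the tool's x, y, z scaled (see below), a list of three; "turn": the turn, a rotation vector about the tool's x, y, z scaled (see below), a list of three. In form: {"claw": [claw, ...], "travel": [[dx, dy, dz], ...], "turn": [[rx, ry, rz], ...]}. A call has 1 to 5 rows; each row is the pose to reach, as a shift and turn from the pose commanded when the call began, along the tool's axes at that moment, turning the shorter way round; what a row does not reach only later rows make up. The controller multiplies each number of a shift by 800 mm and each number of a turn by 180 degrees. A row lasts 1/12 s, in which the tool goes at most 41.7 mm and 7.16 degrees, less where a joint would pass 70% of its speed; a pose out of reach is approached as far as the arm can. A call with a number of a shift or a turn outside -1 to 1 is refused whole. A call with a gripper value outside its range is refused whole. The fingers move at their own pace and stop on an object; "newtons" is the grip in N (left out, the last holds). Time passes only in rows, so rows that repeat a pose let the fingers close. It gives the time, the measured TCP pose, the force, the opening and the grip force at its end, in the units of the state.
- manip.sense(): the state, without advancing time (a new reading comes with each control period).
- manip.snapshot(name): name is "scene" or "top" or "wrist"; returns a dict with "pixels" (384x512x3 uint8, red, green, blue), "depth" (384x512 float32, m along the optical axis (not along the pixel's ray), 0 where there is no reading), "intrinsics" (3x3 intrinsics, pixels), "R" (3x3) and "t" (3): a world point X has camera coordinates R X + t. Camera axes: x right, y down, z forward; pixel columns grow to the right and rows downward; lengths in m; the calibration is good to about 2 mm. A picture is of the moment at which its call begins.
- manip.sign_off(): hands the job in; it is judged then, once.
The state is a dict: "t": time; "q": joint angles; "qd": joint speeds; "tau": joint torques, N m; "tcp_pos": TCP position; "tool_rot": TCP orientation; "force": force on the tool from outside, world axes, zero at the start; "ft_torque": the same for the moment, N m; "finger_gap": opening from 0.0 (shut) to 1.0 (fully open); "gripper_force": force on a finger pad.
Only numpy, scipy, OpenCV 4.12 (cv2) and the standard library are available. Lean on these libraries where they do the work, as an engineer would, in place of code of your own. Each camera call takes 0.05 s, during which the arm holds its last target. There are 200 camera calls.

### The job

Get ready for a colour test: work the long brush up and down twice in its scrubbing jar, lifting it about 6 cm each time and bringing it right back to the bottom without the bristles leaving the jar, and let it go standing there. Then pick up the one glass plate with a small square corner notch (it marks the frosted end for the label) by its other half, and hold it still, label face up, more than 12 cm above the table over the middle of the small white paper plate, its notched end raised about 35 degrees and not leaning sideways. Finish while holding it there; leave the plates without a notch and everything else where they are.

Things in the scene. Friction and masses are not known exactly. Their poses are not given: they have to be found in the camera images.
- plate: the glass test plate with the notch, lying flat on the table, label face up: 120 x 44 x 8 mm (along its x, y, z), about 105 g; origin at the centre of the underside; z up; clear in the middle, both ends frosted over the last 30 mm. A 12 x 12 mm square notch is cut from its +x, +y corner, so +x points to the label end; the label area is x from 30 to 60 mm
- blank1: a glass plate without a notch, otherwise the same, to be left alone: 120 x 44 x 8 mm (along its x, y, z), about 105 g; origin at the centre of the underside; z up; clear in the middle, both ends frosted over the last 30 mm
- blank2: another glass plate without a notch, to be left alone: 120 x 44 x 8 mm (along its x, y, z), about 105 g; origin at the centre of the underside; z up; clear in the middle, both ends frosted over the last 30 mm
- jar: clear scrubbing jar fixed to the table, 126 mm high, 72 mm across, with a narrow neck (from 106 mm up, 35 mm outside, 27 mm bore); inner floor 6 mm above its origin, which is the centre of its underside, z up
- brush: long round wooden brush standing upright and loose in the jar, 230 mm long, about 60 g: bristle head 22 mm across and 34 mm high at the bottom, a metal ferrule 19 mm across up to 56 mm, then a straight handle 15 mm across to the top. Origin at the centre of its bottom end, z along the brush to the top; it stands on the jar's inner floor and stands by itself when let go
- brush_grip (a point): point on the brush's axis, 25 mm below the top end of the handle, a good height to take it
- dish: small white round paper plate, fixed, 144 mm across and 12 mm high at the rim, origin at the centre of its underside
- paint_a: white paint bottle, 68 mm across, 190 mm high; origin at the centre of its underside
- paint_b: another such white paint bottle
- cup: white ceramic cup, 68 mm across, 55 mm high; origin at the centre of its underside
- knife: wide flat scraper with a wooden handle lying flat, 190 mm long along its x, blade to +x
- pot: small glass pot with a white cap, 60 mm across, 60 mm high; origin at the centre of its underside

How it is judged:
On the way, in this order (a step that is already met when the one before it is completed fails the run):
1. the brush is lifted more than 40 mm off the jar's floor (z of brush in the frame of jar above 0.046 m), for 0.05 s.
2. it is back at the bottom (within 10 mm) (z of brush in the frame of jar below 0.016 m), for 0.05 s.
3. the brush is lifted a second time (z of brush in the frame of jar above 0.046 m), for 0.05 s.
4. it is back at the bottom and let go (z of brush in the frame of jar below 0.016 m and contact force between the fingers and brush below 0.05 N), for 0.2 s.
5. the notched plate is picked up, clear of the table by 50 mm (height (world z) of plate above 0.05 m), for 0.1 s.
At the end, for the whole second after the job is handed in: Brush let go in the jar, within 10 mm of its floor, upright within 7 deg. Notched plate held still by its other half, centre at least 120 mm up and within 60 mm of the paper plate's centre seen from above, notched end raised 20 to 55 deg, face up, width level within 15 deg (all of step 4 and angle between brush's own z axis and vertical below 0.12 rad and z of brush in the frame of jar above -0.002 m and height (world z) of plate above 0.12 m and horizontal distance between plate and dish below 0.06 m and angle between plate's own x axis and vertical between 0.61 and 1.22 rad and angle between plate's own z axis and vertical below 1 rad and angle between plate's own y axis and vertical between 1.31 and 1.83 rad and x of the grasp point in the frame of plate below -0.005 m and distance between the grasp point and plate below 0.075 m and contact force between the fingers and plate above 1 N and contact force between plate and jar below 0.05 N and contact force between plate and dish below 0.05 N and linear speed of plate below 0.02 m/s and angular speed of plate below 0.2 rad/s); the arm keeps its last pose, push and grip.
It fails at once if the bristles come out of the jar (brush lifted over 90 mm) (z of brush in the frame of jar above 0.096 m).
It fails at once if a bystander (plate without notch, bottle, cup, scraper, pot) is moved over 30 mm (distance of any of paint_a, paint_b, cup, knife, pot, blank1, blank2 from where it was at the start of the episode above 0.03 m).
It also fails if it takes over 58 s, if anything falls off the work surface, if the arm or the gripper's body presses on something with over 40 N, if the wrist force passes 120 N, or if a joint passes its speed limit or range.

## Working session

There is one attempt and no reset: what is moved stays moved. The work goes in short steps, Python scripts to look and compute and a tool call to move; the robot and the scene stay as the last step left them, time stands still between calls to the robot, and variables do not carry over. Pictures are saved under pics/ and viewed, at most 10 in all, crops included, and the job is handed in when it is done.

Besides the shell and the picture viewer there is one more tool, called after "Request:" as name(argument=value, ...) on one line, values as JSON. apply_moves: Moves the arm, as the interface text tells. Shifts and turns lie within -1 to 1; 1 stands for 800 mm of shift or 180 degrees of turn. Its arguments: {"type":"object","properties":{"claw":{"type":"array","items":{"type":"number"}},"travel":{"type":"array","items":{"type":"array","items":{"type":"number"}}},"turn":{"type":"array","items":{"type":"array","items":{"type":"number"}}},"newtons":{"type":"number"}},"required":["claw","travel","turn"]}

```bash
mkdir -p pics
cat > h.py <<'E'
import numpy as np, cv2
from station import manip
def snap(n):
    s=manip.snapshot(n); return s
def save(s,name,crop=None,scale=1):
    im=s["pixels"][:,:,::-1]
    if crop: im=im[crop[1]:crop[3],crop[0]:crop[2]]
    cv2.imwrite("pics/"+name,cv2.resize(im,None,fx=scale,fy=scale,interpolation=cv2.INTER_CUBIC))
def ray(s,u,v,z):
    K,R,t=map(np.array,(s["intrinsics"],s["R"],s["t"]))
    c=-R.T@t; d=R.T@np.linalg.solve(K,[u,v,1.0]); return c+d*(z-c[2])/d[2]
def dpt(s,u,v):
    K,R,t=map(np.array,(s["intrinsics"],s["R"],s["t"]))
    return R.T@(np.linalg.solve(K,[u,v,1.0])*s["depth"][int(v),int(u)]-t)
def proj(s,X):
    K,R,t=map(np.array,(s["intrinsics"],s["R"],s["t"])); p=K@(R@np.array(X)+t); return p[:2]/p[2]
E
python3 - <<'E'
from h import *
import pickle
S={n:snap(n) for n in("top","scene")}
pickle.dump(S,open("s0.pkl","wb"))
for n in S:
    save(S[n],n+"0.png",scale=1.5); s=S[n]; print(n,-np.array(s["R"]).T@np.array(s["t"]),np.array(s["R"]).round(3).tolist(),s["intrinsics"][0][0])
st=manip.sense(); print(st["t"],st["tcp_pos"],st["tool_rot"],st["finger_gap"])
E
```

```text
top [0.48852534 0.0462219  1.29261878] [[0.027, -0.999, -0.019], [-0.996, -0.026, -0.09], [0.09, 0.021, -0.996]] 443.23466461543876
scene [1.40562382 0.49572713 0.93332405] [[-0.465, 0.885, 0.007], [0.571, 0.306, -0.762], [-0.677, -0.35, -0.648]] 458.3733741575867
0.1 [ 0.21116622 -0.58754211  0.23042342] [ 9.85175145e-01  1.71548640e-01  7.30501844e-07 -9.99365795e-04] 0.9990138530772136
```

View pics/top0.png

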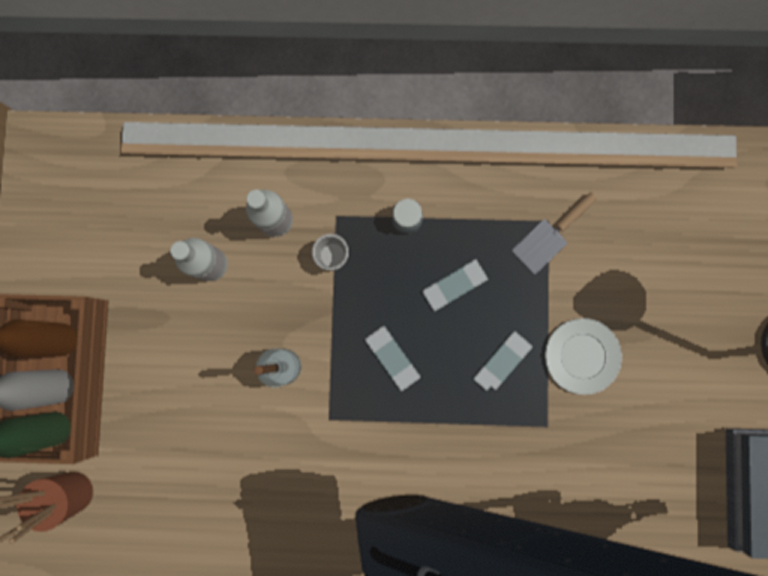

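View pics/scene0.png

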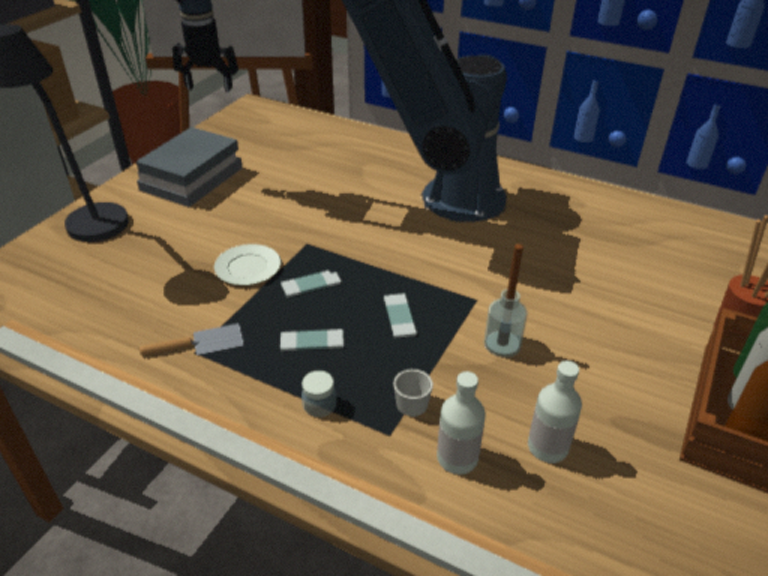

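The top view shows three plates at about (455,285), (392,358) and (503,361) in the 1.5x picture. The last one seems to have its notch at the lower-left, near (490,385). The dish is at (583,357) and the jar with the brush at (278,367). In the scene view the brush top is at (518,248) and the jar at (506,325). Next I'll measure and zoom in.

```bash
cat > m.py <<'E'
from h import *
import pickle
S=pickle.load(open("s0.pkl","rb")); s=S["top"]; im=s["pixels"]
save(s,"plates.png",(235,165,375,275),5)
hsv=cv2.cvtColor(im,cv2.COLOR_RGB2HSV)
# plates: bright regions on the dark mat
m=(im.min(2)>75).astype(np.uint8); m[:150]=0; m[285:]=0; m[:,:222]=0; m[:,366:]=0
m=cv2.morphologyEx(m,cv2.MORPH_CLOSE,np.ones((3,3)))
n,l,st,ce=cv2.connectedComponentsWithStats(m)
for i in range(1,n):
    if st[i,4]<200: continue
    c=max(cv2.findContours((l==i).astype(np.uint8),0,2)[0],key=cv2.contourArea)
    P=np.array([ray(s,u,v,0.008)[:2] for u,v in c[:,0].astype(float)],np.float32)
    r=cv2.minAreaRect(P*1000); b=cv2.boxPoints(r)
    print("comp",ce[i].round(1),st[i,4],np.round(r[0],1),np.round(r[1],1),round(r[2],1),b.round(0).tolist())
# dish
m=(im.min(2)>130).astype(np.uint8); m[:,:365]=0; m[:200]=0;m[280:]=0;m[:,420:]=0
c=max(cv2.findContours(m,0,2)[0],key=cv2.contourArea)
P=np.array([ray(s,u,v,0.012)[:2] for u,v in c[:,0].astype(float)],np.float32)*1000
print("dish",cv2.minEnclosingCircle(P),cv2.fitEllipse(P))
for n in S:
    s=S[n]; h=cv2.cvtColor(s["pixels"],cv2.COLOR_RGB2HSV)
    mm=((h[...,0]<14)&(h[...,1]>130)).astype(np.uint8)
    w=(160,225,200,260) if n=="top" else (325,155,360,205)
    z=np.zeros_like(mm); z[w[1]:w[3],w[0]:w[2]]=mm[w[1]:w[3],w[0]:w[2]]
    k,l,st,ce=cv2.connectedComponentsWithStats(z)
    i=1+np.argmax(st[1:,4]); ys,xs=np.where(l==i); print(n,"brush",st[i],ce[i])
    for y in sorted(set(ys))[::4]: print(y,xs[ys==y].min(),xs[ys==y].max(),end="; ")
    print()
save(S["scene"],"brush.png",(305,150,375,245),6)
a=cv2.imread("pics/plates.png"); b=cv2.imread("pics/brush.png"); 
b=cv2.resize(b,(int(b.shape[1]*a.shape[0]/b.shape[0]),a.shape[0])); o=np.hstack([a,b]); f=min(800/o.shape[1],600/o.shape[0])
cv2.imwrite("pics/both.png",cv2.resize(o,None,fx=f,fy=f))
E
python3 m.py
```

```text
comp [226.1 167.4] 216 [682.2 162.1] [94.7 29.4] 2.0 [[634.0, 175.0], [635.0, 146.0], [730.0, 149.0], [729.0, 178.0]]
comp [355.9 165.5] 525 [ 695.3 -222.3] [68.5 85.9] 43.3 [[641.0, -215.0], [700.0, -277.0], [750.0, -230.0], [691.0, -168.0]]
comp [303.2 189.8] 706 [617.9 -62. ] [ 48.8 124.8] 32.4 [[564.0, -22.0], [631.0, -128.0], [672.0, -102.0], [605.0, 4.0]]
comp [261.5 238.5] 723 [473.7  55.8] [124.6  48.4] 37.1 [[409.0, 37.0], [439.0, -1.0], [538.0, 74.0], [509.0, 113.0]]
comp [335.3 241. ] 716 [ 471.2 -156.3] [ 48.7 124.8] 50.4 [[408.0, -135.0], [504.0, -215.0], [535.0, -177.0], [439.0, -98.0]]
comp [266.9 282.9] 321 [ 3.513e+02 -1.000e-01] [ 11.3 330.9] 1.7 [[341.0, 165.0], [351.0, -166.0], [362.0, -165.0], [352.0, 165.0]]
dish ((487.643798828125, -308.3081359863281), 72.02607727050781) ((487.2876281738281, -308.13153076171875), (140.69229125976562, 141.71180725097656), 153.4291534423828)
top brush [182 244   2   3   3] [182.66666667 245.        ]
244 183 183; 
scene brush [338 162  11  37 151] [342.86754967 178.99337748]
162 345 345; 166 345 347; 170 342 347; 174 341 346; 178 340 345; 182 340 344; 186 340 344; 190 340 343; 194 341 342; 198 339 341;
```

View pics/both.png

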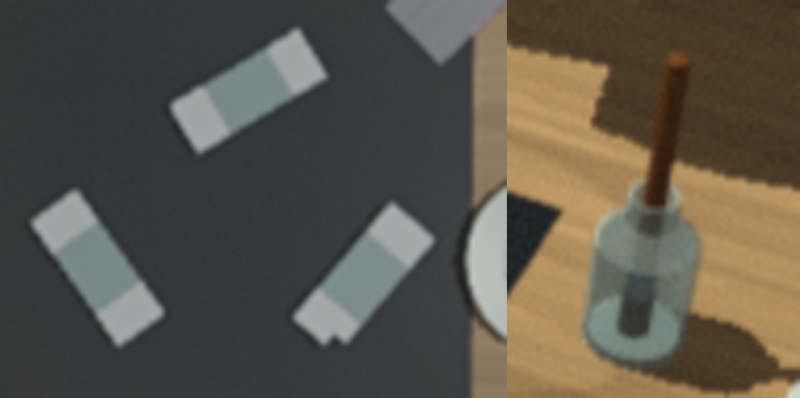

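The zoom confirms it: the lower-right plate has the notch at its lower-left end (crop pixel (337,340)), the other two have none, and the brush stands upright in the jar neck. Next I'll locate the brush in both views.

```bash
cat > b.py <<'E'
from h import *
import pickle
S=pickle.load(open("s0.pkl","rb"))
s=S["scene"]; print("scene top ray z.236",ray(s,346,163.5,.236), "neck",[ray(s,u,198,.126) for u in(339,)])
print("depth pts scene",[dpt(s,u,v).round(3).tolist() for u,v in((345,168),(344,173),(342,180))])
s=S["top"]; im=s["pixels"]; h=cv2.cvtColor(im,cv2.COLOR_RGB2HSV)
print("top ray",ray(s,173,246,.236))
# where handle is: reddish in window
w=h[236:256,160:205]; ok=((w[...,0]<=11)|(w[...,0]>172))&(w[...,1]>90)
ys,xs=np.where(ok); print("red px",xs.min()+160,xs.max()+160,[(x+160,ys[xs==x].min()+236,ys[xs==x].max()+236) for x in sorted(set(xs))])
d=s["depth"][240:252,165:200]; 
for v in(244,246): print([dpt(s,u,v)[2].round(3) for u in range(168,200,2)])
for p in [(.46,.22),(.45,.21)]: print("proj",p,proj(s,[*p,.236]),proj(s,[*p,.126]),proj(S["scene"],[*p,.236]),proj(S["scene"],[*p,.126]))
save(s,"j.png",(155,225,215,270),13)
E
python3 b.py
```

```text
scene top ray z.236 [0.45020646 0.26762428 0.236     ] neck [array([0.45960291, 0.26680961, 0.126     ])]
depth pts scene [[0.459, 0.269, 0.228], [0.457, 0.268, 0.21], [0.46, 0.267, 0.188]]
top ray [0.45254973 0.26362595 0.236     ]Traceback (most recent call last):
  File "b.py", line 10, in <module>
    ys,xs=np.where(ok); print("red px",xs.min()+160,xs.max()+160,[(x+160,ys[xs==x].min()+236,ys[xs==x].max()+236) for x in sorted(set(xs))])
                                       ~~~~~~^^
    return umr_minimum(a, axis, None, out, keepdims, initial, where)
ValueError: zero-size array to reduction operation minimum which has no identity
```

Request:
apply_moves(claw=[1,1,1,1,1], travel=[[0.0336,-0.0223,-0.0067],[0.0672,-0.0446,-0.0133],[0.1008,-0.0669,-0.02],[0.1344,-0.0891,-0.0267],[0.168,-0.1114,-0.0333]], turn=[[0,0,0],[0,0,0],[0,0,0],[0,0,0],[0,0,0]])

```text
t: 0.52
tcp_pos: [0.3081, -0.4573, 0.2577]
tool_rot: [0.985, 0.171, -0.0, -0.001]
force: [0.1, -0.5, -0.1]
finger_gap: 1.002
gripper_force: 0.0
```

Request:
apply_moves(claw=[1,1,1,1,1], travel=[[0.0336,-0.0223,-0.0067],[0.0672,-0.0446,-0.0133],[0.1008,-0.0669,-0.02],[0.1344,-0.0891,-0.0267],[0.168,-0.1114,-0.0333]], turn=[[0,0,0],[0,0,0],[0,0,0],[0,0,0],[0,0,0]])

```text
t: 0.93
tcp_pos: [0.4045, -0.3279, 0.2845]
tool_rot: [0.985, 0.171, -0.0, -0.0]
force: [0.2, 0.1, -0.8]
finger_gap: 1.0
gripper_force: 0.0
```

Request:
apply_moves(claw=[1,1,1,1,1], travel=[[0.0336,-0.0223,-0.0067],[0.0672,-0.0446,-0.0133],[0.1008,-0.0669,-0.02],[0.1344,-0.0891,-0.0267],[0.168,-0.1114,-0.0333]], turn=[[0,0,0],[0,0,0],[0,0,0],[0,0,0],[0,0,0]])

```text
t: 1.35
tcp_pos: [0.5008, -0.1987, 0.3112]
tool_rot: [0.985, 0.172, -0.0, -0.0]
force: [1.0, -0.7, 0.4]
finger_gap: 0.995
gripper_force: 0.0
```

Tracking is accurate, so I'll do the second leg.

Request:
apply_moves(claw=[1,1,1,1,1], travel=[[0.0094,-0.0379,0],[0.0187,-0.0758,0],[0.0281,-0.1137,0],[0.0374,-0.1516,0],[0.0468,-0.1895,0]], turn=[[0,0,0],[0,0,0],[0,0,0],[0,0,0],[0,0,0]])

```text
t: 1.77
tcp_pos: [0.4836, -0.0433, 0.3108]
tool_rot: [0.985, 0.171, -0.0, -0.0]
force: [1.3, 1.3, 1.0]
finger_gap: 1.001
gripper_force: 0.0
```

Request:
apply_moves(claw=[1,1,1,1,1], travel=[[0.0094,-0.0379,0],[0.0187,-0.0758,0],[0.0281,-0.1137,0],[0.0374,-0.1516,0],[0.0468,-0.1895,0]], turn=[[0,0,0],[0,0,0],[0,0,0],[0,0,0],[0,0,0]])

```text
t: 2.18
tcp_pos: [0.4676, 0.1119, 0.311]
tool_rot: [0.985, 0.172, -0.0, -0.0]
force: [0.0, -0.2, 0.2]
finger_gap: 1.001
gripper_force: 0.0
```

Request:
apply_moves(claw=[1,1,1,1,1], travel=[[0.0094,-0.0379,0],[0.0187,-0.0758,0],[0.0281,-0.1137,0],[0.0374,-0.1516,0],[0.0468,-0.1895,0]], turn=[[0,0,0],[0,0,0],[0,0,0],[0,0,0],[0,0,0]])

```text
t: 2.6
tcp_pos: [0.4516, 0.2672, 0.3109]
tool_rot: [0.985, 0.172, -0.0, 0.0]
force: [-0.4, -0.1, -0.7]
finger_gap: 1.002
gripper_force: 0.0
```

Run:
```python
from h import *
s=snap("wrist"); c=snap("scene"); save(s,"w1.png"); save(c,"c1.png",(280,80,408,240),2.4)
a=cv2.imread("pics/w1.png");b=cv2.imread("pics/c1.png");o=np.hstack([a,b[:384,:]]); o=cv2.resize(o,None,fx=.97,fy=.97) ; print(o.shape); cv2.imwrite("pics/wc1.png",o[:, :800])
print(manip.sense()["tcp_pos"],proj(s,[.452,.266,.236]),proj(s,[.452,.266,.126]),proj(c,manip.sense()["tcp_pos"]))
```

```text
(372, 794, 3)
[0.45128441 0.2693784  0.31084218] [253.44440616 200.11408723] [253.06700072 164.13923754] [350.71680364 139.35806841]
```

View pics/wc1.png

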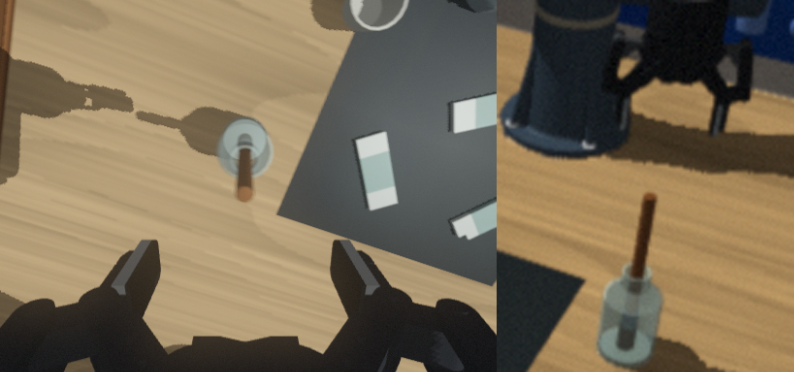

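The wrist view shows the brush top at about (252,199), against a prediction of (253,200), so the position is good. I'll descend and grip.

Request:
apply_moves(claw=[1,1,1,1,1], travel=[[0,0.001,0.03],[0,0.002,0.06],[0,0.002,0.09],[0,0.002,0.12],[0,0.002,0.149]], turn=[[0,0,0],[0,0,0],[0,0,0],[0,0,0],[0,0,0]])

```text
t: 3.12
tcp_pos: [0.4526, 0.2633, 0.1908]
tool_rot: [0.985, 0.171, -0.0, 0.0]
force: [-0.1, -0.8, -0.4]
finger_gap: 1.004
gripper_force: 0.0
```

Request:
apply_moves(claw=[-1,-1,-1,-1,-1], travel=[[0,0,0],[0,0,0],[0,0,0],[0,0,0],[0,0,0]], turn=[[0,0,0],[0,0,0],[0,0,0],[0,0,0],[0,0,0]], newtons=40)

```text
t: 3.53
tcp_pos: [0.4539, 0.2644, 0.1936]
tool_rot: [0.985, 0.172, 0.002, -0.0]
force: [0.7, 0.2, -0.7]
finger_gap: 0.3
gripper_force: 0.0
```

Request:
apply_moves(claw=[-1,-1,-1,-1,-1], travel=[[0,0,0],[0,0,0],[0,0,0],[0,0,0],[0,0,0]], turn=[[0,0,0],[0,0,0],[0,0,0],[0,0,0],[0,0,0]])

```text
t: 3.95
tcp_pos: [0.4537, 0.2649, 0.1934]
tool_rot: [0.985, 0.171, 0.001, -0.001]
force: [-0.7, 0.5, 6.5]
finger_gap: 0.159
gripper_force: 39.0
```

Request:
apply_moves(claw=[-1,-1,-1,-1,-1], travel=[[0,0,-0.015],[0,0,-0.035],[0,0,-0.055],[0,0,-0.075],[0,0,-0.075]], turn=[[0,0,0],[0,0,0],[0,0,0],[0,0,0],[0,0,0]])

```text
t: 4.37
tcp_pos: [0.4547, 0.2648, 0.2549]
tool_rot: [0.985, 0.172, 0.003, -0.0]
force: [0.8, 0.2, -0.5]
finger_gap: 0.164
gripper_force: 39.1
```

Run:
```python
from h import *
c=snap("scene"); save(c,"c2.png",(300,80,400,240),3); print(manip.sense()["tcp_pos"],manip.sense()["force"])
```

```text
[0.45380637 0.26447473 0.25332682] [ 0.51234951 -0.48048396 -0.2118153 ]
```

View pics/c2.png

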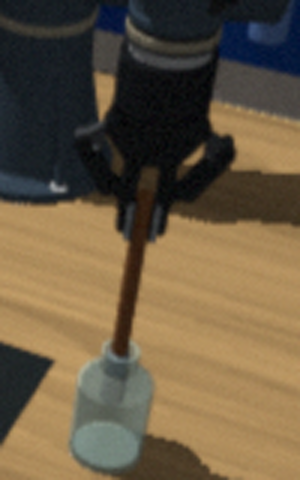

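The brush is lifted and held between the fingers at (145,190). Its head is still inside the jar neck at (118,365). Now down, up and down again.

Request:
apply_moves(claw=[-1,-1,-1,-1,-1], travel=[[0,0,0.02],[0,0,0.04],[0,0,0.06],[0,0,0.074],[0,0,0.075]], turn=[[0,0,0],[0,0,0],[0,0,0],[0,0,0],[0,0,0]])

```text
t: 4.83
tcp_pos: [0.4533, 0.2642, 0.1911]
tool_rot: [0.985, 0.172, 0.0, 0.0]
force: [0.1, 0.7, 6.4]
finger_gap: 0.163
gripper_force: 39.7
```

Request:
apply_moves(claw=[-1,-1], travel=[[0,0,0],[0,0,0]], turn=[[0,0,0],[0,0,0]])

```text
t: 5.0
tcp_pos: [0.4527, 0.264, 0.1912]
tool_rot: [0.985, 0.172, -0.0, 0.0]
force: [1.1, -0.2, 0.1]
finger_gap: 0.168
gripper_force: 39.4
```

Request:
apply_moves(claw=[-1,-1,-1,-1,-1], travel=[[0,0,-0.015],[0,0,-0.035],[0,0,-0.055],[0,0,-0.075],[0,0,-0.075]], turn=[[0,0,0],[0,0,0],[0,0,0],[0,0,0],[0,0,0]])

```text
t: 5.42
tcp_pos: [0.4527, 0.2643, 0.2524]
tool_rot: [0.985, 0.172, 0.0, -0.0]
force: [1.4, 0.3, -1.3]
finger_gap: 0.162
gripper_force: 46.1
```

Request:
apply_moves(claw=[-1,-1], travel=[[0,0,0],[0,0,0]], turn=[[0,0,0],[0,0,0]])

```text
t: 5.58
tcp_pos: [0.4528, 0.2641, 0.2515]
tool_rot: [0.985, 0.172, -0.0, 0.0]
force: [-0.0, 0.4, -0.2]
finger_gap: 0.161
gripper_force: 46.1
```

Request:
apply_moves(claw=[-1,-1,-1,-1,-1], travel=[[0,0,0.02],[0,0,0.04],[0,0,0.06],[0,0,0.074],[0,0,0.075]], turn=[[0,0,0],[0,0,0],[0,0,0],[0,0,0],[0,0,0]])

```text
t: 6.0
tcp_pos: [0.4556, 0.2651, 0.1929]
tool_rot: [0.985, 0.171, 0.003, -0.001]
force: [0.4, 1.4, 10.9]
finger_gap: 0.162
gripper_force: 47.2
```

Request:
apply_moves(claw=[-1,-1], travel=[[0,0,0],[0,0,0]], turn=[[0,0,0],[0,0,0]])

```text
t: 6.17
tcp_pos: [0.4551, 0.2649, 0.193]
tool_rot: [0.985, 0.171, 0.003, -0.001]
force: [0.3, 0.6, 4.3]
finger_gap: 0.164
gripper_force: 46.6
```

Request:
apply_moves(claw=[1,1,1,1,1], travel=[[0,0,0],[0,0,0],[0,0,0],[0,0,0],[0,0,0]], turn=[[0,0,0],[0,0,0],[0,0,0],[0,0,0],[0,0,0]])

```text
t: 6.58
tcp_pos: [0.4526, 0.2641, 0.1917]
tool_rot: [0.985, 0.172, -0.0, 0.0]
force: [-0.7, 0.6, -0.5]
finger_gap: 0.861
gripper_force: 0.0
```

Request:
apply_moves(claw=[1,1,1,1,1], travel=[[0,0,0],[0,0,-0.03],[0,0,-0.07],[0,0,-0.11],[0,0,-0.15]], turn=[[0,0,0],[0,0,0],[0,0,0],[0,0,0],[0,0,0]])

```text
t: 7.0
tcp_pos: [0.4525, 0.264, 0.3131]
tool_rot: [0.985, 0.172, -0.001, 0.0]
force: [-0.2, 1.0, -0.6]
finger_gap: 1.004
gripper_force: 0.0
```

Run:
```python
from h import *
c=snap("scene"); save(c,"c3.png",(300,80,400,240),2.3); w=snap("wrist"); save(w,"w3.png")
a=cv2.imread("pics/w3.png");b=cv2.imread("pics/c3.png"); cv2.imwrite("pics/wc3.png",np.hstack([a,cv2.resize(b,(230,384))]))
st=manip.sense(); print(st["t"],st["tcp_pos"],st["tool_rot"],st["q"])
```

```text
7.1 [0.45611317 0.26537441 0.31765342] [ 9.85138948e-01  1.71646055e-01  6.17152541e-03 -8.92562461e-04] [3.15002845e-01 2.93881200e-01 1.57076308e+00 1.47914374e-05
 1.26447683e+00 1.54078747e+00]
```

View pics/wc3.png

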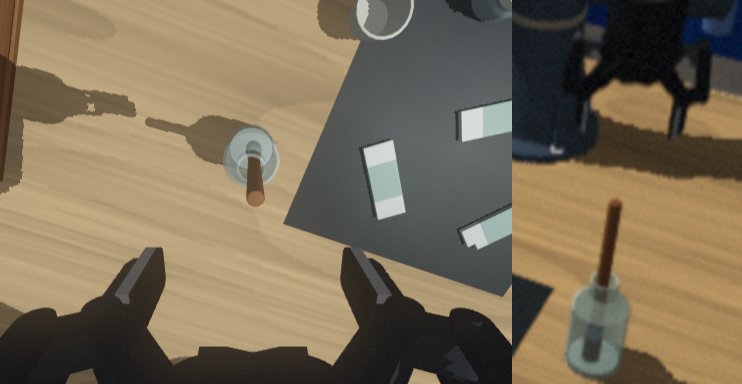

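The brush stands upright in the jar: top at (256,197) in the wrist view, handle vertical in the scene view. Now to the notched plate.

Request:
apply_moves(claw=[1,1,1,1,1], travel=[[-0.0092,0.0355,0.0042],[-0.0184,0.071,0.0083],[-0.0276,0.1064,0.0125],[-0.0368,0.1419,0.0167],[-0.046,0.1774,0.0208]], turn=[[0,0,0],[0,0,0],[0,0,0],[0,0,0],[0,0,0]])

```text
t: 7.52
tcp_pos: [0.4656, 0.117, 0.2945]
tool_rot: [0.985, 0.172, -0.001, -0.0]
force: [0.4, 0.3, 0.6]
finger_gap: 1.0
gripper_force: 0.0
```

Request:
apply_moves(claw=[1,1,1,1,1], travel=[[-0.0092,0.0355,0.0042],[-0.0184,0.071,0.0083],[-0.0276,0.1064,0.0125],[-0.0368,0.1419,0.0167],[-0.046,0.1774,0.0208]], turn=[[0,0,0],[0,0,0],[0,0,0],[0,0,0],[0,0,0]])

```text
t: 7.93
tcp_pos: [0.4789, -0.0291, 0.2779]
tool_rot: [0.985, 0.172, -0.001, -0.0]
force: [0.9, 0.7, 0.4]
finger_gap: 1.001
gripper_force: 0.0
```

Request:
apply_moves(claw=[1,1,1,1,1], travel=[[-0.0092,0.0355,0.0042],[-0.0184,0.071,0.0083],[-0.0276,0.1064,0.0125],[-0.0368,0.1419,0.0167],[-0.046,0.1774,0.0208]], turn=[[0,0,0],[0,0,0],[0,0,0],[0,0,0],[0,0,0]])

```text
t: 8.35
tcp_pos: [0.4923, -0.175, 0.2611]
tool_rot: [0.985, 0.171, -0.001, -0.001]
force: [0.2, -0.8, -0.7]
finger_gap: 0.998
gripper_force: 0.0
```

Request:
apply_moves(claw=[1,1,1,1,1], travel=[[0,0,0],[0,0,0],[0,0,0],[0,0,0],[0,0,0]], turn=[[0,0,0.033],[0,0,0.066],[0,0,0.099],[0,0,0.132],[0,0,0.165]])

```text
t: 8.77
tcp_pos: [0.4923, -0.1737, 0.2611]
tool_rot: [0.996, -0.089, -0.001, -0.0]
force: [0.4, -0.0, -0.7]
finger_gap: 0.999
gripper_force: 0.0
```

Request:
apply_moves(claw=[1,1,1,1,1], travel=[[0,0,0],[0,0,0],[0,0,0],[0,0,0],[0,0,0]], turn=[[0,0,0.033],[0,0,0.066],[0,0,0.099],[0,0,0.132],[0,0,0.166]])

```text
t: 9.18
tcp_pos: [0.4924, -0.1735, 0.2612]
tool_rot: [0.939, -0.343, -0.001, -0.0]
force: [-0.8, 0.6, 0.2]
finger_gap: 1.004
gripper_force: 0.0
```

Run:
```python
from h import *
w=snap("wrist"); save(w,"w4.png"); st=manip.sense(); print(st["t"],st["tcp_pos"],st["tool_rot"],st["q"])
c=np.array([.4712,-.1563]); x=np.array([-.768,.640]); y=np.array([-.640,-.768])
for a,b in((60,22),(60,-22),(-60,22),(-60,-22)): print(a,b,proj(w,[*(c+a*x/1000+b*y/1000),.008]).round(1))
im=w["pixels"]; m=((im.min(2)>85)).astype(np.uint8); m=cv2.morphologyEx(m,cv2.MORPH_CLOSE,np.ones((5,5)))
for k in cv2.findContours(m,0,2)[0]:
    if cv2.contourArea(k)<2000: continue
    P=np.array([ray(w,u,v,.008)[:2] for u,v in k[:,0].astype(float)],np.float32)*1000
    r=cv2.minAreaRect(P); print(np.round(r[0],1),np.round(r[1],1),round(r[2],2))
```

```text
9.2333 [ 0.49239834 -0.17350798  0.26123072] [ 9.38748897e-01 -3.44600987e-01 -8.00827230e-04 -1.63311154e-04] [-5.53036332e-01  3.52649318e-01  1.65166459e+00 -9.50723263e-08
  1.13891336e+00  1.72138769e+00]
60 22 [269.  213.3]
60 -22 [237.4 213.5]
-60 22 [270.1 125.8]
-60 -22 [235.3 126.1]
[541.6 202.7] [119.6 229.2] 35.25
[ 471.5 -158.2] [ 45.7 121.9] 49.83
[617.7 -65.5] [ 46.9 123.4] 31.87
[ 334.4 -213.2] [577.4 534.9] 49.86
[768.3 -45.6] [ 69. 178.] 8.14
```

View pics/w4.png

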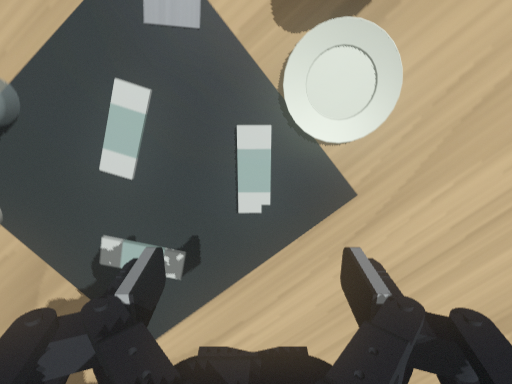

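The wrist view shows the notched plate at (254,170), aligned with the gripper, its notch at the lower right (266,208) and the dish at (343,80). Now I'll descend with the fingers partly closed.

Request:
apply_moves(claw=[0.3,0.3,0.3,0.3,0.3], travel=[[0,0,0.03],[0,0,0.06],[0,0,0.09],[0,0,0.12],[0,0,0.15]], turn=[[0,0,0],[0,0,0],[0,0,0],[0,0,0],[0,0,0]])

```text
t: 9.65
tcp_pos: [0.4925, -0.1736, 0.1407]
tool_rot: [0.941, -0.339, -0.0, -0.0]
force: [0.3, -0.1, 0.1]
finger_gap: 0.653
gripper_force: 0.0
```

Request:
apply_moves(claw=[0.3,0.3,0.3,0.3,0.3], travel=[[0,0,0.03],[0,0,0.06],[0,0,0.09],[0,0,0.12],[0,0,0.14]], turn=[[0,0,0],[0,0,0],[0,0,0],[0,0,0],[0,0,0]])

```text
t: 10.07
tcp_pos: [0.4917, -0.1731, 0.0276]
tool_rot: [0.941, -0.34, -0.002, -0.0]
force: [-0.8, 0.3, 0.1]
finger_gap: 0.652
gripper_force: 0.0
```

Request:
apply_moves(claw=[0.3,0.3,0.3,0.3,0.3], travel=[[0,0,0.006],[0,0,0.012],[0,0,0.018],[0,0,0.024],[0,0,0.024]], turn=[[0,0,0],[0,0,0],[0,0,0],[0,0,0],[0,0,0]])

```text
t: 10.48
tcp_pos: [0.493, -0.1739, 0.0109]
tool_rot: [0.94, -0.34, 0.0, 0.0]
force: [-0.0, 0.0, -0.5]
finger_gap: 0.648
gripper_force: 0.0
```

Request:
apply_moves(claw=[0.3,0.3,0.3,0.3], travel=[[0,0,0.004],[0,0,0.008],[0,0,0.008],[0,0,0.008]], turn=[[0,0,0],[0,0,0],[0,0,0],[0,0,0]])

```text
t: 10.82
tcp_pos: [0.4929, -0.1738, 0.0046]
tool_rot: [0.94, -0.341, 0.0, 0.0]
force: [0.8, -0.2, 0.4]
finger_gap: 0.648
gripper_force: 0.0
```

Request:
apply_moves(claw=[0.3,0.3,0.3], travel=[[0,0,0.003],[0,0,0.003],[0,0,0.003]], turn=[[0,0,0],[0,0,0],[0,0,0]])

```text
t: 11.07
tcp_pos: [0.4929, -0.1738, 0.0021]
tool_rot: [0.94, -0.341, -0.0, -0.0]
force: [0.4, -0.1, 0.3]
finger_gap: 0.653
gripper_force: 0.0
```

Request:
apply_moves(claw=[0.3,0.3,0.3], travel=[[0,0,0.003],[0,0,0.003],[0,0,0.003]], turn=[[0,0,0],[0,0,0],[0,0,0]])

```text
t: 11.32
tcp_pos: [0.4928, -0.1737, -0.0004]
tool_rot: [0.94, -0.341, -0.0, -0.0]
force: [-0.9, -0.2, -0.3]
finger_gap: 0.653
gripper_force: 0.0
```

Request:
apply_moves(claw=[0.3,0.3,0.3], travel=[[0,0,0.002],[0,0,0.002],[0,0,0.002]], turn=[[0,0,0],[0,0,0],[0,0,0]])

```text
t: 11.57
tcp_pos: [0.4929, -0.1738, -0.002]
tool_rot: [0.94, -0.341, -0.0, -0.0]
force: [-0.6, 0.4, -0.2]
finger_gap: 0.654
gripper_force: 0.0
```

Request:
apply_moves(claw=[-1,-1,-1,-1,-1], travel=[[0,0,0],[0,0,0],[0,0,0],[0,0,0],[0,0,0]], turn=[[0,0,0],[0,0,0],[0,0,0],[0,0,0],[0,0,0]], newtons=70)

```text
t: 11.98
tcp_pos: [0.493, -0.1739, -0.0014]
tool_rot: [0.94, -0.34, 0.0, 0.0]
force: [-1.1, -0.6, 5.3]
finger_gap: 0.487
gripper_force: 71.2
```

Request:
apply_moves(claw=[-1,-1,-1,-1,-1], travel=[[0,0,-0.003],[0,0,-0.008],[0,0,-0.016],[0,0,-0.026],[0,0,-0.036]], turn=[[0,0,0],[0,0,0],[0,0,0],[0,0,0],[0,0,0]])

```text
t: 12.4
tcp_pos: [0.4928, -0.1737, 0.0275]
tool_rot: [0.94, -0.341, -0.0, -0.0]
force: [0.1, 0.4, -1.2]
finger_gap: 0.487
gripper_force: 70.9
```

Run:
```python
from h import *
c=snap("scene"); save(c,"c5.png",(130,110,300,260),4); st=manip.sense(); print(st["t"],st["tcp_pos"],st["tool_rot"],st["finger_gap"],st["gripper_force"])
```

```text
12.45 [ 0.4937103  -0.17420482  0.0289825 ] [ 9.40231456e-01 -3.40533594e-01  1.27175923e-03  2.51252067e-04] 0.4921749154607917 70.89300870895386
```

View pics/c5.png

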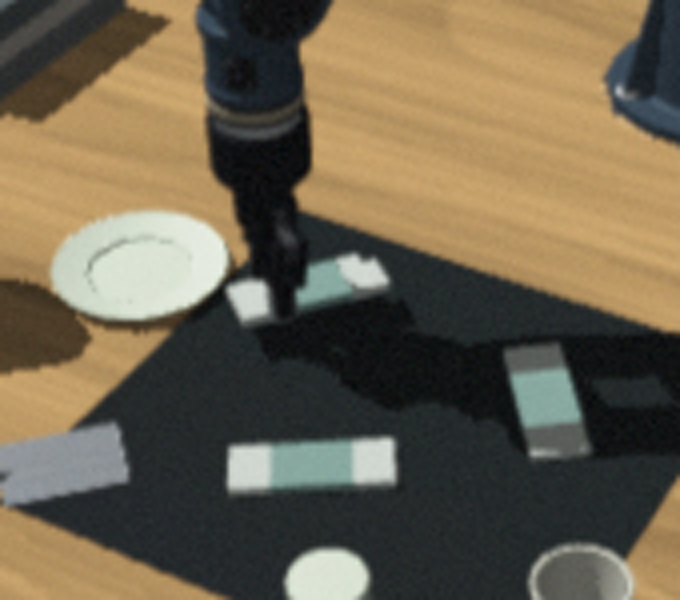

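The plate is held by its un-notched half, with the notch visible at the far end (365,260). Next: lift, shift over the dish and tilt.

Request:
apply_moves(claw=[-1,-1,-1,-1,-1], travel=[[0,0,-0.03],[0,0,-0.075],[0,0,-0.12],[0,0,-0.165],[0,0,-0.2]], turn=[[0,0,0],[0,0,0],[0,0,0],[0,0,0],[0,0,0]])

```text
t: 12.87
tcp_pos: [0.4933, -0.1739, 0.1901]
tool_rot: [0.94, -0.341, 0.001, 0.0]
force: [0.6, -1.2, -1.6]
finger_gap: 0.49
gripper_force: 71.5
```

Request:
apply_moves(claw=[-1,-1,-1,-1,-1], travel=[[0.02,0.02,0],[0.05,0.05,0],[0.085,0.085,0],[0.115,0.115,0],[0.131,0.133,0]], turn=[[0,0,0],[0,0,0],[0,0,0],[0,0,0],[0,0,0]])

```text
t: 13.28
tcp_pos: [0.5059, -0.3268, 0.1879]
tool_rot: [0.94, -0.341, 0.002, 0.001]
force: [-0.1, -0.3, -0.6]
finger_gap: 0.486
gripper_force: 71.4
```

Request:
apply_moves(claw=[-1,-1,-1,-1,-1], travel=[[0,0,0],[0,0,0],[0,0,0],[0,0,0],[0,0,0]], turn=[[0,-0.02,0],[0,-0.04,0],[0,-0.06,0],[0,-0.08,0],[0,-0.1,0]])

```text
t: 13.7
tcp_pos: [0.5052, -0.3227, 0.1875]
tool_rot: [0.928, -0.336, -0.148, -0.054]
force: [0.3, 0.0, -0.2]
finger_gap: 0.49
gripper_force: 71.5
```

Request:
apply_moves(claw=[-1,-1,-1,-1,-1], travel=[[0,0,0],[0,0,0],[0,0,0],[0,0,0],[0,0,0]], turn=[[0,-0.02,0],[0,-0.04,0],[0,-0.06,0],[0,-0.08,0],[0,-0.095,0]])

```text
t: 14.12
tcp_pos: [0.5055, -0.3229, 0.1867]
tool_rot: [0.896, -0.325, -0.284, -0.103]
force: [-0.1, -0.2, -1.2]
finger_gap: 0.489
gripper_force: 71.5
```

Request:
apply_moves(claw=[-1,-1,-1,-1,-1], travel=[[0,0,0],[0,0,0],[0,0,0],[0,0,0],[0,0,0]], turn=[[0,0,0],[0,0,0],[0,0,0],[0,0,0],[0,0,0]])

```text
t: 14.53
tcp_pos: [0.5051, -0.3224, 0.1877]
tool_rot: [0.897, -0.325, -0.283, -0.102]
force: [0.1, -0.9, -1.0]
finger_gap: 0.489
gripper_force: 71.5
```

Run:
```python
from h import *
from scipy.spatial.transform import Rotation as Ro
c=snap("scene"); t=snap("top"); st=manip.sense(); R=Ro.from_quat(st["tool_rot"]).as_matrix(); p=np.array(st["tcp_pos"])
print(st["t"],p,R.round(3).tolist(),st["finger_gap"],st["gripper_force"],st["qd"])
ctr=p+R@np.array([-.028,0,-.002]); print("plate",ctr,"elev",np.degrees(np.arcsin(-R[2,0])))
for n,s in(("c",c),("t",t)):
    for a,b in((60,22),(60,-22),(-60,22),(-60,-22)): print(n,a,b,proj(s,ctr+R@np.array([-a,b,-8])/1000).round(1))
save(c,"c6.png",(120,40,320,200),2.9); save(t,"t6.png",(300,140,450,300),1)
a=cv2.imread("pics/c6.png"); b=cv2.imread("pics/t6.png"); h=a.shape[0]; b=cv2.resize(b,(int(b.shape[1]*h/b.shape[0]),h)); o=np.hstack([a,b]); f=800/o.shape[1]; cv2.imwrite("pics/f6.png",cv2.resize(o,None,fx=f,fy=f))
```

```text
14.6333 [ 0.5051806  -0.32252686  0.1876089 ] [[0.629, -0.64, -0.441], [-0.524, -0.768, 0.368], [-0.574, 0.0, -0.819]] 0.4845035660075848 71.49808555841446 [-0.00109648  0.00388827 -0.00267398  0.0003238   0.0013415  -0.00067066]
plate [ 0.48845375 -0.30857988  0.20532031] elev 35.03411973614423
c 60 22 [167.8 106.2]
c 60 -22 [171.5 113.1]
c -60 22 [138.7 132.3]
c -60 -22 [141.7 139.8]
t 60 22 [411.9 258.3]
t 60 -22 [397.3 245.7]
t -60 22 [428.1 226.9]
t -60 -22 [414.4 215.2]
```

View pics/f6.png

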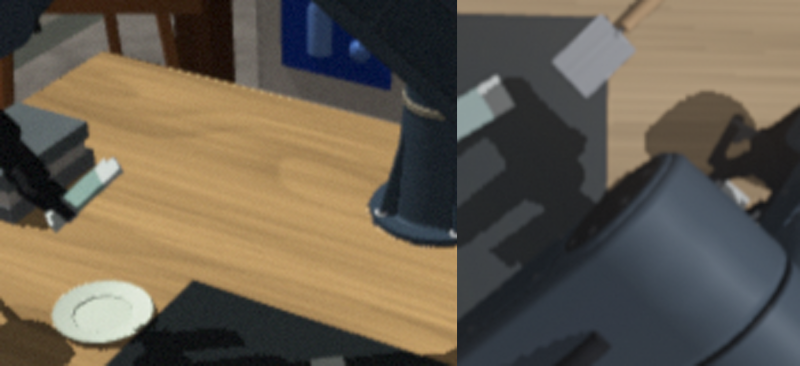

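The scene view shows the plate held above the dish. Its raised notched end is at (118,165) and its low end at (50,222), both matching the predicted positions. That puts the plate 0.205 m up at a 35° tilt, about 1 mm off the dish centre, so I'm handing in.

```bash
python3 -c "
from station import manip
print(manip.sign_off())"
```

```text
the job is handed in; nothing more can be done
None
```

The job is handed in (no verdict was returned): the brush was worked twice and left standing in its jar, and by my measurements the notched plate is held by its other half about 20 cm above the table over the paper plate's centre, notched end raised 35° and level sideways.

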